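# Nest the board and hold the inspection flap at its balance point

### The job

Pick up the loose circuit board with the aluminium base plate and seat it flat and square in the pocket of the inspection nest, either way round, then let go of it. Then grip the black bar of the nest's leaning blue flap, swing the flap up to its balance point, standing plumb upright, and finish still gripping the bar and holding it still there, so that I can pin the lid stay: never let it tip over toward the board. Leave the wooden tray, the screw tin and the tweezers alone.

Things in the scene. Friction and masses are not known exactly. Their poses are not given: they have to be found in the camera images.
- board: Loose circuit board (green, no hook-up wires, 64 x 86 x 16 mm) fixed on an aluminium base plate 66 (its x) x 90 (its y) x 10 mm, lying flat on the bench, 26 mm high in all, about 0.15 kg; origin at the centre of the plate's underside, z up. Grip the plate's 10 mm high edges across the 66 mm, at the middle of its long sides; the green part above tapers and gives no grip.
- nest: Inspection nest, fixed to the bench: aluminium base plate 168 (x) x 124 (y) x 12 mm with a black pedestal and four black corner guides. Origin at bench level under the pocket's centre; x points from the pocket to the hinge (roughly away from the robot), z up. The base reaches from x = -76 to +92 mm. Steel-pinned hinge ears at x = +66, y = +-54 mm rise 70 mm above the bench.
- pocket (a point): Centre of the pocket's floor, 28 mm above the bench, axes as the nest's. Between the corner guides the pocket is 95 mm along x and 71 mm along y (the board's long side goes along x); the guides rise 14 mm above the floor, the upper 8 mm flaring out 4 mm as a lead-in. The pedestal is only 74 x 46 mm and the middle 75 mm of both long sides is open, so fingers can reach below the plate's edges.
- flap (a joint): Hinge of the flap, rad: 0 = lying closed over the pocket, 1.571 = plumb upright, 2.2 = leaning back on its stops, away from the pocket (where it starts). The flap (blue frame, clear window, 88 x 108 x 8 mm, 0.22 kg) has its mass in the plane through the hinge line and the bar, so upright is its balance point; the hinge is nearly free, and when let go it falls to whichever side it leans.
- flap_bar (a point): Centre of the flap's black grip bar, a round bar 12 mm in diameter parallel to the hinge line (the nest's y), 142 mm from it. Between its two posts 66 mm of bar are free, and 34 mm lie open between the bar's axis and the frame. The bar may turn between the finger pads while the tool stays vertical. The axes of this point turn with the flap.
- flap_hinge (a point): Middle of the hinge line, on the nest at x = +66 mm, 64 mm above the bench. Axes as the nest's; the line runs along y.
- tray: Bystander: small open wooden tray, 55 (x) x 75 x 49 mm, origin at the centre of its underside.
- tin: Bystander: round blue screw tin, 70 mm diameter, 22 mm high, origin at the centre of its underside.
- tweezer: Bystander: steel tweezers lying flat, 124 (x) x 14 x 10 mm, origin at the centre of its underside.
Mind the look-alikes: they are no part of the job. Of the things that look like the board, the smallest one is meant.

How it is judged:
By the outcome, as a careful person would: the job done as asked, in the order asked, and still so for the second after the job is handed in, while the arm keeps its last pose, push and grip.
It also fails if it takes over 48 s, if anything falls off the work surface, if the arm or the gripper's body presses on something with over 40 N, if the wrist force passes 120 N, or if a joint passes its speed limit or range.

### The arm

A 6-joint arm with a two-finger parallel gripper is mounted at the origin on a cart in front of the work surface, level with it; the furniture and walls round the work are solid. World frame = base frame: x ahead of the robot, y to its left, z up, the work surface at z = 0. Lengths are in m, angles in rad, forces in N, time in s.
With the tool pointing down it reaches from about 0.25 to 0.775 m from the base axis. Payload 8.9 kg.
Tool frame: the origin (TCP) lies at the very end of the fingers, on their centre line; the grasp point (between the pads) lies 19 mm behind it; z points along the fingers, y is the line along which they close (so a half turn about z gives the same grasp; the last joint's range is limited). The gripper opens to 85 mm and grips with 20 to 120 N. Pads are 22 mm wide; open, the fingers measure 114 mm over their backs; the gripper's body (76 mm by 85 mm) begins 54 mm behind the grasp point. The pads swing forward as they close: fully open they stand 13 mm farther back than shut.
Start: joints at [1.075, 0.291, -0.153, 1.127, 0, 1.431], TCP at [0.183, 0.492, 0.231] pointing down, gripper open.
Joint ranges: [-2.52, 2.52], [-0.91, 1.74], [-1.3, 1.37], [-1.96, 2.02], [-1.52, 1.47], [-3.14, 3.14]. Speed limits (rad/s): [2.22, 2.22, 2.79, 3.14, 3.14, 3.14].

### API

Orientations are given as a rotation vector (axis times angle).
In Python, from workcell import * gives the robot as it stands.
- The arm moves only by the tool drive_tool, never from a script. Its argument "increments" is a list of rows, each a list of 7 numbers: the shift along the tool's x, y, z in units of 40 cm (1.0 is 40 cm), then the turn, a rotation vector about the tool's x, y, z in units of pi rad (1.0 is pi rad), then the opening, from 0 (shut) to 1 (fully open). In form: [[dx, dy, dz, rx, ry, rz, fingers], ...]. A call has exactly 10 rows; each row shifts and turns the commanded pose from where the row before left it, along the tool's axes as they then stand; what a row does not reach is not made up. A row lasts 1/10 s, in which the tool goes at most 50 mm and 8.59 degrees, less where a joint would pass 70% of its speed; a pose out of reach is approached as far as the arm can. A call with a number of a shift or a turn outside -1 to 1 is refused whole. A call with a gripper value outside its range is refused whole. The fingers move at their own pace and stop on an object; "squeeze" is the grip in N (left out, the last holds). Time passes only in rows, so rows that do not move let the fingers close, or fill a call up. It gives the time, the measured TCP pose, the force, the opening and the grip force at its end, in the units of the state.
- sense(): the state, without advancing time (a new reading comes with each control period).
- camera(name): name is "scene" or "side" or "wrist"; returns the picture (400x640x3 uint8, red, green, blue); there is no depth.
- camera_model(name): a dict with "fx", "fy", "cx", "cy" (pixels), "D" ([k1, k2, p1, p2, k3] as OpenCV has them; the pictures are not rectified), "cam_to_world" (4x4, takes a point from camera to world coordinates); the wrist camera has in their place "tool_from_camera" (4x4, takes a point from camera to tool coordinates, whose origin is the TCP and whose axes are the flange's). Camera axes: x right, y up, looking along -z (the intrinsics and any distortion apply to the point x, -y, -z); pixel columns grow to the right and rows downward; lengths in m; the calibration is good to about 2 mm. A picture is of the moment at which its call begins: read the wrist's pose just before it. camera_model takes no time and is no camera call.
- job_done(): hands the job in; it is judged then, once.
Trained networks look in the newest picture that a camera, given by its name, has taken for a name from the list of things; names that differ only in an ending like _2 or _b are one class to them, and where a whole thing is asked for, a point or a joint stands for the part that bears it (a point fixed in the world has none). Each returns a list of dicts, best first, with "score" (0 to 1); they miss things now and then, are a little off and sometimes report something else, mostly with a low value. They report only what shows in the picture. A call takes as long as a camera call. They do not tell look-alikes from the thing itself.
- regions_of(camera, name): "mask" (400x640 bool, what is visible of it) and "pixel" ([row, column] in pixels, amid what is visible of it).
The state is a dict: "t": time; "joint_pos": joint angles; "qd": joint speeds; "joint_torque": joint torques, N m; "position": TCP position; "tcp_rot": TCP orientation; "contact_force": force on the tool from outside, world axes, zero at the start; "torque": the same for the moment, N m; "opening": opening from 0.0 (shut) to 1.0 (fully open); "grasp_force": force on a finger pad.
Only numpy, scipy, OpenCV 4.12 (cv2) and the standard library are available. Lean on these libraries where they do the work, as an engineer would, in place of code of your own. Each camera call takes 0.05 s, during which the arm holds its last target. There are 200 camera calls.

## Working session

There is one attempt and no reset: what is moved stays moved. The work goes in short steps, Python scripts to look and compute and a tool call to move; the robot and the scene stay as the last step left them, time stands still between calls to the robot, and variables do not carry over. Pictures are saved under pics/ and viewed, at most 10 in all, crops included, and the job is handed in when it is done.

Besides the shell and the picture viewer there is one more tool, called after "Request:" as name(argument=value, ...) on one line, values as JSON. drive_tool: Moves the arm, as the interface text tells. Its arguments: {"type":"object","properties":{"increments":{"type":"array","items":{"type":"array","items":{"type":"number"}}},"squeeze":{"type":"number"}},"required":["increments"]}

```bash
mkdir -p pics; ls
cat > h.py <<'E'
from workcell import *
import numpy as np, cv2
from scipy.spatial.transform import Rotation as R
def T_tool():
    s=sense(); T=np.eye(4); T[:3,:3]=R.from_rotvec(s["tcp_rot"]).as_matrix(); T[:3,3]=s["position"]; return T
def model(n,T=None):
    m=camera_model(n); C=np.array(m["cam_to_world"]) if n!="wrist" else T@np.array(m["tool_from_camera"])
    K=np.array([[m["fx"],0,m["cx"]],[0,m["fy"],m["cy"]],[0,0,1.]]); return K,np.array(m["D"],float),C
def proj(P,M):
    K,D,C=M; Q=(np.c_[np.atleast_2d(P),np.ones(len(np.atleast_2d(P)))]@np.linalg.inv(C).T)[:,:3]*[1,-1,-1]
    return cv2.projectPoints(Q,np.zeros(3),np.zeros(3),K,D)[0][:,0]
def unproj(uv,z,M):
    K,D,C=M; p=cv2.undistortPoints(np.array(uv,float).reshape(-1,1,2),K,D)[:,0]
    d=np.c_[p[:,0],-p[:,1],-np.ones(len(p))]@C[:3,:3].T; o=C[:3,3]
    return o+d*((z-o[2])/d[:,2])[:,None]
def save(n,img): cv2.imwrite(n,cv2.cvtColor(img,cv2.COLOR_RGB2BGR))
E
python3 - <<'E'
from h import *
for n in ("scene","side"):
    im=camera(n); save(f"pics/{n}0.png",im); np.save(n,im); M=model(n)
    print(n,M[2][:3,3],-M[2][:3,2])
    for k in ("board","nest","flap","flap_bar","tray","tin","tweezer"):
        for r in regions_of(n,k)[:4]:
            v,u=r["pixel"]; print(n,k,round(r["score"],2),(round(u),round(v)),r["mask"].sum(),unproj([[u,v]],0.01,M)[0].round(3))
print(sense())
E
```

```text
pics
scene [ 0.01770401 -0.67740809  0.78798122] [ 0.37882552  0.71410792 -0.58867742]
scene board 0.87 (299, 211) 341 [0.447 0.267 0.01 ]
scene board 0.78 (253, 156) 494 [0.435 0.664 0.01 ]
scene board 0.61 (262, 183) 674 [0.4   0.474 0.01 ]
scene nest 0.66 (369, 259) 4042 [ 0.526 -0.018  0.01 ]
scene flap 0.55 (379, 227) 1646 [0.632 0.087 0.01 ]
scene flap_bar 0.74 (384, 221) 1480 [0.661 0.102 0.01 ]
scene tray 0.98 (408, 321) 1132 [ 0.494 -0.234  0.01 ]
scene tray 0.68 (368, 258) 3890 [ 0.525 -0.015  0.01 ]
scene tin 0.74 (263, 213) 316 [0.34  0.306 0.01 ]
scene tweezer 0.59 (369, 335) 144 [ 0.39  -0.226  0.01 ]
scene tweezer 0.43 (407, 320) 1134 [ 0.494 -0.232  0.01 ]
side [ 0.10475916 -0.99509211  0.85967889] [ 0.24991384  0.81104865 -0.52890752]
side board 0.86 (278, 152) 408 [0.441 0.664 0.01 ]
side board 0.6 (280, 179) 554 [0.403 0.455 0.01 ]
side board 0.56 (305, 203) 357 [0.447 0.283 0.01 ]
side nest 0.89 (358, 253) 3342 [ 0.526 -0.01   0.01 ]
side flap 0.89 (374, 225) 1178 [0.621 0.108 0.01 ]
side flap_bar 0.94 (371, 222) 1142 [0.617 0.123 0.01 ]
side tray 0.74 (376, 308) 1118 [ 0.492 -0.224  0.01 ]
side tin 0.55 (271, 203) 286 [0.339 0.309 0.01 ]
side tweezer 0.55 (326, 322) 176 [ 0.361 -0.233  0.01 ]
{'t': 0.8, 'joint_pos': array([ 1.07470537e+00,  2.90658592e-01, -1.53388920e-01,  1.12673773e+00,
       -4.29665208e-05,  1.43149551e+00]), 'qd': array([ 0.00018121,  0.00094772, -0.0006861 ,  0.00030196,  0.00060186,
        0.00051158]), 'joint_torque': array([-1.30709701e-03, -5.36972666e+01,  3.31635368e+01,  1.56577105e-03,
       -4.29663805e-04,  3.54282683e-06]), 'position': array([0.18337061, 0.49192352, 0.23133078]), 'tcp_rot': array([ 5.57468835e-01,  3.09169124e+00, -4.54899044e-06]), 'contact_force': array([0.10725438, 0.93290542, 0.37849956]), 'torque': array([ 0.0546476 ,  0.03906401, -0.00948523]), 'grasp_force': 0.0, 'opening': 1.0017655988436545}
```

Run:
```python
from h import *
im=np.load("scene.npy"); save("pics/s_crop.png",cv2.resize(im[130:370,200:480],(700,600),interpolation=cv2.INTER_CUBIC))
im=camera("wrist"); save("pics/w0.png",im)
```

```text
(no output)
```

View pics/s_crop.png

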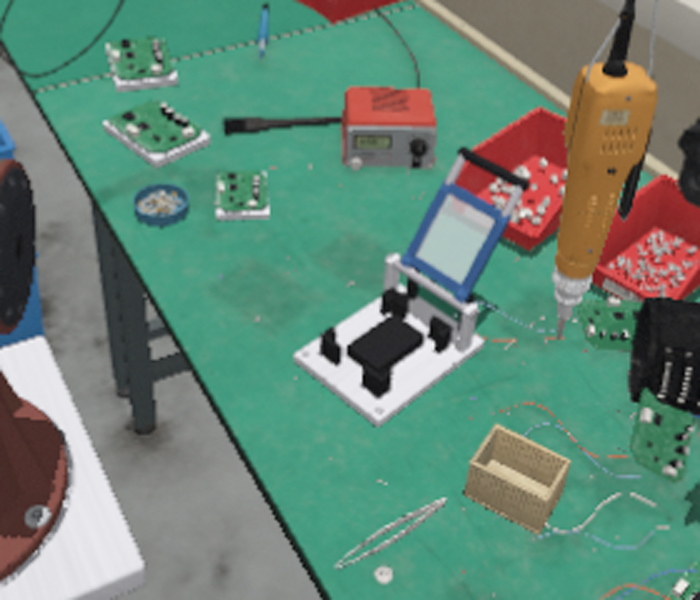

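View pics/w0.png

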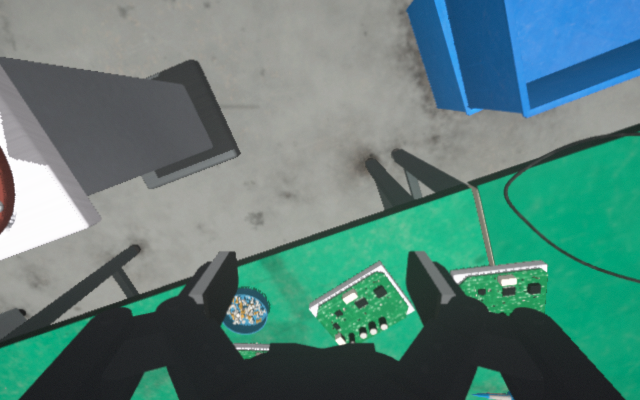

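Scene candidates (full-picture pixels): A (299,211), B (253,156), C (262,183), plus wired or plate-less green boards at right. I check their sizes by fitting and in a close crop.

```bash
cat >> h.py <<'E'
from scipy.optimize import minimize
def hullmask(P,M):
    m=np.zeros((400,640),np.uint8); cv2.fillConvexPoly(m,cv2.convexHull(proj(P,M).astype(np.float32)).round().astype(np.int32),1); return m
def box(x,y,yaw,sx,sy,z0,z1):
    c=np.array([[a*sx/2,b*sy/2] for a in(-1,1) for b in(-1,1)])@np.array([[np.cos(yaw),np.sin(yaw)],[-np.sin(yaw),np.cos(yaw)]])+[x,y]
    return np.r_[np.c_[c,[z0]*4],np.c_[c,[z1]*4]]
def boardpts(x,y,yaw,s,z=0): return np.r_[box(x,y,yaw,.066*s,.09*s,z,z+.010*s),box(x,y,yaw,.05*s,.075*s,z,z+.024*s)]
def fit(obs,x,y,free_s=True):
    best=None
    def cost(p):
        s=p[3] if free_s else 1.
        c=0
        for mask,M in obs:
            h=hullmask(boardpts(p[0],p[1],p[2],s),M).astype(bool); c+=1-(h&mask).sum()/max(1,(h|mask).sum())
        return c
    for yaw in np.arange(0,np.pi,np.pi/6):
        x0=np.array([x,y,yaw,1.1 if free_s else 1.])
        r=minimize(cost,x0,method="Nelder-Mead",options=dict(initial_simplex=x0+np.vstack([np.zeros(4),np.diag([.02,.02,.3,.15])])))
        if best is None or r.fun<best.fun: best=r
    return best
E
python3 - <<'E'
from h import *
ob={}
for n in("scene","side"):
    camera(n)
    for r in regions_of(n,"board"):
        if r["score"]<.4: continue
        M=model(n); p=unproj([r["pixel"][::-1]],.01,M)[0]
        k=min([("A",.45,.275),("B",.437,.664),("C",.401,.465)],key=lambda q:np.hypot(p[0]-q[1],p[1]-q[2]))
        ob.setdefault(k,[]).append((r["mask"],M))
for k,o in ob.items():
    b=fit(o,k[1],k[2]); print(k[0],len(o),b.x.round(3),round(b.fun,3))
im=np.load("scene.npy"); save("pics/bcrop.png",cv2.resize(im[140:225,230:325],None,fx=6,fy=6,interpolation=cv2.INTER_CUBIC))
print(np.round(camera_model("wrist")["tool_from_camera"],3),camera_model("wrist")["fx"])
E
```

```text
B 2 [0.448 0.66  2.969 1.301] 0.155
A 1 [0.449 0.287 2.739 0.955] 0.062
C 2 [0.403 0.472 0.294 1.243] 0.134
[[-0.002  0.953  0.304  0.078]
 [ 1.     0.001  0.001 -0.001]
 [ 0.     0.304 -0.953 -0.142]
 [ 0.     0.     0.     1.   ]] 290.96475071454006
```

View pics/bcrop.png

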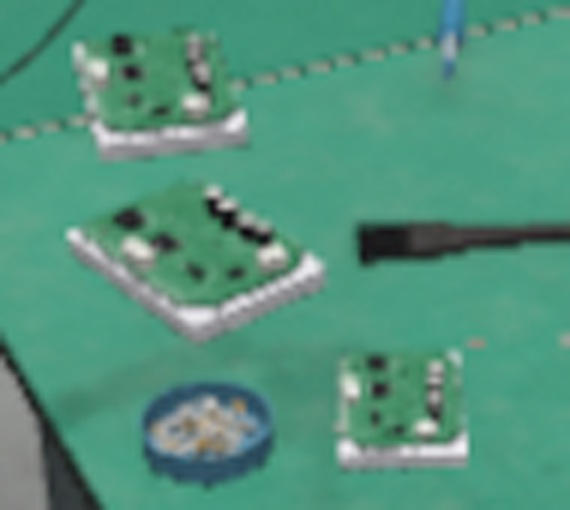

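Board A at (299,211) is the smallest: its scale is about 0.96, against 1.24 and 1.30 for the others. It also has the plate and no wires, so I choose A. Now I hover over it.

```bash
cat >> h.py <<'E'
from scipy.linalg import logm,expm
def pose(x,y,z,yaw_y):  # tool down, tool y at world angle yaw_y (rad)
    T=np.eye(4); yv=np.array([np.cos(yaw_y),np.sin(yaw_y),0]); zv=np.array([0,0,-1.]); T[:3,0]=np.cross(yv,zv);T[:3,1]=yv;T[:3,2]=zv;T[:3,3]=[x,y,z]; return T
def row(T,n=10,T0=None):
    A=np.linalg.inv(T_tool() if T0 is None else T0)@T; S=expm(np.real(logm(A))/n)
    return np.r_[S[:3,3]/.4,R.from_matrix(S[:3,:3]).as_rotvec()/np.pi].round(4)
E
python3 -c "
from h import *
print(row(pose(.449,.285,.2,2.739),11))"
```

```text
[-0.0457 -0.0709  0.0071 -0.     -0.     -0.0441]
```

Request:
drive_tool(increments=[[-0.0457,-0.0709,0.0071,0,0,-0.0441,1],[-0.0457,-0.0709,0.0071,0,0,-0.0441,1],[-0.0457,-0.0709,0.0071,0,0,-0.0441,1],[-0.0457,-0.0709,0.0071,0,0,-0.0441,1],[-0.0457,-0.0709,0.0071,0,0,-0.0441,1],[-0.0457,-0.0709,0.0071,0,0,-0.0441,1],[-0.0457,-0.0709,0.0071,0,0,-0.0441,1],[-0.0457,-0.0709,0.0071,0,0,-0.0441,1],[-0.0457,-0.0709,0.0071,0,0,-0.0441,1],[-0.0457,-0.0709,0.0071,0,0,-0.0441,1]])

```text
t: 2.05
position: [0.4163, 0.283, 0.203]
tcp_rot: [-1.552, 2.731, -0.0]
contact_force: [0.4, 0.1, 0.3]
opening: 1.0
grasp_force: 0.0
```

Run:
```python
from h import *
T=T_tool(); im=camera("wrist"); np.save("w1",im); M=model("wrist",T); print(T.round(3),sense()["t"])
save("pics/w1.png",im)
for r in regions_of("wrist","board"):
    ys,xs=np.nonzero(r["mask"]); print(r["score"],r["pixel"],r["mask"].sum(),xs.min(),xs.max(),ys.min(),ys.max())
    if r["score"]>.4:
        p=unproj([r["pixel"][::-1]],.01,M)[0]; 
        for fs in(True,False):
            b=fit([(r["mask"],M)],p[0],p[1],fs); print(b.x.round(4),b.fun)
```

```text
[[-0.512 -0.859  0.     0.416]
 [-0.859  0.512  0.     0.283]
 [-0.    -0.    -1.     0.203]
 [ 0.     0.     0.     1.   ]] 2.1
0.68 [189.3, 302.1] 3885 269 332 150 227
[ 0.4465  0.2867 -0.4005  0.9633] 0.025484199796126372
[ 0.4471  0.2875 -0.3932  1.2024] 0.05705268268997332
0.65 [283.0, 393.5] 3841 347 422 233 335
[0.4141 0.4637 0.2085 1.1141] 0.32245155855096885
[0.4193 0.4586 0.1554 1.1736] 0.3440239963082603
```

View pics/w1.png

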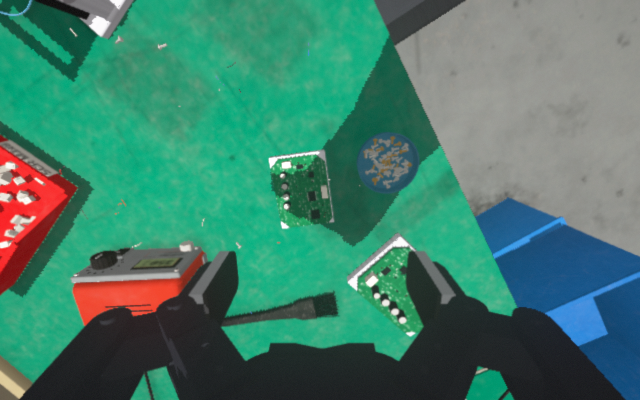

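```bash
python3 -c "
from h import *
print(row(pose(.447,.287,.1,2.742),10))"
```

```text
[-0.0041 -0.0059  0.0256 -0.      0.     -0.0045]
```

Request:
drive_tool(increments=[[-0.005,-0.0073,0.032,0,0,-0.0056,1],[-0.005,-0.0073,0.032,0,0,-0.0056,1],[-0.005,-0.0073,0.032,0,0,-0.0056,1],[-0.005,-0.0073,0.032,0,0,-0.0056,1],[-0.005,-0.0073,0.032,0,0,-0.0056,1],[-0.005,-0.0073,0.032,0,0,-0.0056,1],[-0.005,-0.0073,0.032,0,0,-0.0056,1],[-0.005,-0.0073,0.032,0,0,-0.0056,1],[0,0,0,0,0,0,1],[0,0,0,0,0,0,1]])

```text
t: 3.15
position: [0.443, 0.2872, 0.1002]
tcp_rot: [1.733, -2.619, -0.0]
contact_force: [0.6, -0.2, 0.0]
opening: 0.998
grasp_force: 0.0
```

Run:
```python
from h import *
T=T_tool(); im=camera("wrist"); np.save("w2",im); M=model("wrist",T); print(T.round(4),sense()["t"])
for r in regions_of("wrist","board"):
    if r["score"]>.4:
        p=unproj([r["pixel"][::-1]],.01,M)[0]; print(r["score"],r["pixel"])
        if np.hypot(p[0]-.447,p[1]-.287)<.08:
            b=fit([(r["mask"],M)],p[0],p[1]); print(b.x.round(4),b.fun)
            im[r["mask"]^cv2.erode(r["mask"].astype(np.uint8),np.ones((3,3))).astype(bool)]=[255,0,0]
            for q in proj(boardpts(*b.x[:3],1)[:8],M): cv2.circle(im,tuple(int(v) for v in q.round()),3,(255,255,0),1)
            y=b.x[2]; y+=np.pi if y<1.5 else 0
            for z in (.05,-.003): print(row(pose(b.x[0],b.x[1],z,y),10))
save("pics/w2.png",im[50:400,120:520])
```

```text
[[-3.910e-01 -9.204e-01 -7.000e-04  4.430e-01]
 [-9.204e-01  3.910e-01 -3.000e-04  2.872e-01]
 [ 5.000e-04  5.000e-04 -1.000e+00  1.002e-01]
 [ 0.000e+00  0.000e+00  0.000e+00  1.000e+00]] 3.2
0.87 [331.6, 401.7]
0.83 [202.6, 318.6]
[0.4465 0.2871 2.7332 0.9771] 0.01540209569498796
[-0.0002 -0.0008  0.0127 -0.      0.      0.0002]
[-0.0002 -0.0008  0.026  -0.      0.      0.0002]
```

View pics/w2.png

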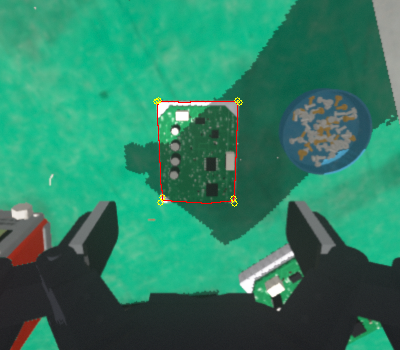

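The crop shows A framed by the fit (about (198,152) in the crop), between the fingers, with the tin clear to the right. Descending.

Request:
drive_tool(increments=[[-0.0002,-0.0008,0.028,0,0,0.0002,1],[-0.0002,-0.0008,0.028,0,0,0.0002,1],[-0.0002,-0.0008,0.028,0,0,0.0002,1],[-0.0002,-0.0008,0.028,0,0,0.0002,1],[-0.0002,-0.0008,0.028,0,0,0.0002,1],[-0.0002,-0.0008,0.028,0,0,0.0002,1],[-0.0002,-0.0008,0.028,0,0,0.0002,1],[-0.0002,-0.0008,0.028,0,0,0.0002,1],[-0.0002,-0.0008,0.028,0,0,0.0002,1],[-0.0002,-0.0008,0.006,0,0,0.0002,1]])

```text
t: 4.25
position: [0.4456, 0.2864, -0.0042]
tcp_rot: [1.725, -2.624, -0.0]
contact_force: [-0.5, -0.2, -0.7]
opening: 0.999
grasp_force: 0.0
```

Request:
drive_tool(increments=[[0,0,0,0,0,0,0.6],[0,0,0,0,0,0,0.6],[0,0,0,0,0,0,0.6],[0,0,0,0,0,0,0.6],[0,0,0,0,0,0,0.6],[0,0,0,0,0,0,0.6],[0,0,0,0,0,0,0.6],[0,0,0,0,0,0,0.6],[0,0,0,0,0,0,0.6],[0,0,0,0,0,0,0.6]], squeeze=50)

```text
t: 5.25
position: [0.4467, 0.287, -0.0021]
tcp_rot: [-1.725, 2.624, -0.0]
contact_force: [-0.8, -1.8, 6.4]
opening: 0.746
grasp_force: 55.9
```

Request:
drive_tool(increments=[[0,0,-0.05,0,0,0,0.6],[0,0,-0.1,0,0,0,0.6],[0,0,-0.1,0,0,0,0.6],[0,0,-0.1,0,0,0,0.6],[0.076,-0.055,-0.05,0,0,0,0.6],[0.076,-0.055,-0.05,0,0,0,0.6],[0.076,-0.055,-0.05,0,0,0,0.6],[0.076,-0.055,-0.05,0,0.04,0,0.6],[0,0,0,0,0.04,0,0.6],[0,0,0,0,0.04,0,0.6]])

```text
t: 6.25
position: [0.4803, 0.1392, 0.2191]
tcp_rot: [1.54, -2.351, 0.3]
contact_force: [-0.1, -0.3, -2.0]
opening: 0.747
grasp_force: 56.0
```

Request:
drive_tool(increments=[[0,0,0,0,0,0,0.6],[0,0,0,0,0,0,0.6],[0,0,0,0,0,0,0.6],[0,0,0,0,0,0,0.6],[0,0,0,0,0,0,0.6],[0,0,0,0,0,0,0.6],[0,0,0,0,0,0,0.6],[0,0,0,0,0,0,0.6],[0,0,0,0,0,0,0.6],[0,0,0,0,0,0,0.6]])

```text
t: 7.25
position: [0.4789, 0.1403, 0.2173]
tcp_rot: [1.545, -2.349, 0.295]
contact_force: [0.5, -0.2, -1.2]
opening: 0.754
grasp_force: 56.0
```

Run:
```python
from h import *
T=T_tool(); im=camera("wrist"); np.save("w3",im); np.save("T3",T); print(T.round(3))
for k in("nest","board"):
  for r in regions_of("wrist",k):
    print(k,r["score"],r["pixel"],r["mask"].sum()); 
    if k=="nest": np.save("nestmask",r["mask"]) 
save("pics/w3.png",cv2.resize(im,(800,500),interpolation=cv2.INTER_CUBIC))
```

```text
[[-0.369 -0.918 -0.146  0.479]
 [-0.854  0.396 -0.338  0.14 ]
 [ 0.368  0.    -0.93   0.217]
 [ 0.     0.     0.     1.   ]]
nest 0.58 [113.0, 212.1] 23794
board 0.95 [258.4, 321.1] 21113
```

View pics/w3.png

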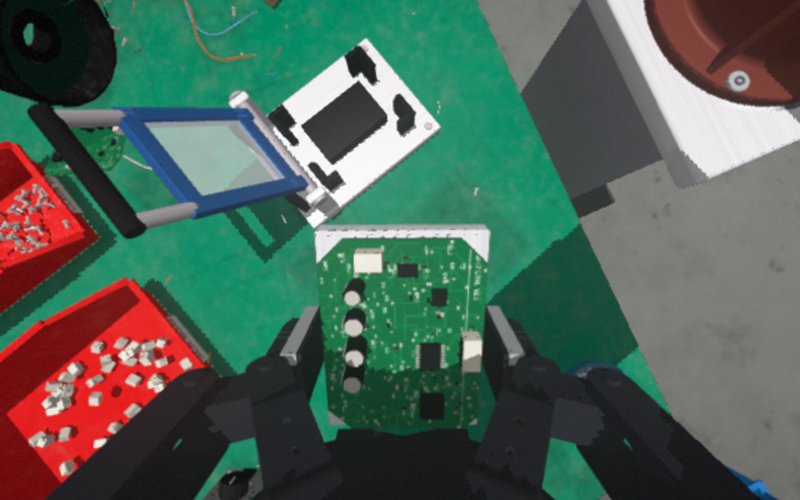

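The wrist picture (scaled 1.25) shows the board held level at (402,325), pedestal at (345,122), base corners at (366,40) and (440,127), and the flap bar from (40,112) to (132,230). I fit the nest pose to pedestal and corners.

```bash
cat >> h.py <<'E'
def nestT(p): return lambda P:np.c_[np.asarray(P)[:,:2]@np.array([[np.cos(p[2]),np.sin(p[2])],[-np.sin(p[2]),np.cos(p[2])]])+p[:2],np.asarray(P)[:,2]]
E
python3 - <<'E'
from h import *
from scipy.optimize import least_squares
im=np.load("w3.npy"); T=np.load("T3.npy"); M=model("wrist",T)
dark=(im.max(2)<75).astype(np.uint8)
n,l,st,ce=cv2.connectedComponentsWithStats(dark); k=l[98,276]; ped=(l==k); print("ped",st[k],ce[k])
hull=cv2.minAreaRect(np.argwhere(ped)[:,::-1].astype(np.float32)); print(hull)
c=unproj([ce[k]],.028,M)[0]
# top face with side faces seen: pedestal box 12..28mm
pb=[[a*.037,b*.023,z] for a in(-1,1) for b in(-1,1) for z in(.012,.028)]
def cost(p):
    h=hullmask(nestT(p)(pb),M).astype(bool); return 1-(h&ped).sum()/(h|ped).sum()
best=None
for yaw in np.arange(-1.2,1.2,.2):
    x0=np.array([c[0],c[1],yaw]); r=minimize(cost,x0,method="Nelder-Mead",options=dict(initial_simplex=x0+np.vstack([np.zeros(3),np.diag([.01,.01,.15])])))
    if best is None or r.fun<best.fun: best=r
print("pedfit",best.x.round(4),best.fun)
# base white corners
g=cv2.cvtColor(im,cv2.COLOR_RGB2GRAY)
uv=np.array([[293,32],[351,102]],np.float32)
w=unproj(uv,.012,M); print("corners world",w.round(4), "predicted px",proj(nestT(best.x)([[-.076,-.062,.012],[-.076,.062,.012],[.092,.062,.012]]),M).round(1))
p=best.x; d=im.copy()
for P,cl in((pb,(255,255,0)),([[x,y,.012] for x in(-.076,.092) for y in(-.062,.062)],(255,0,0)),([[.066+.142*np.cos(np.pi-2.2),y,.064+.142*np.sin(2.2)] for y in(-.033,0,.033)],(255,0,255))):
    for q in proj(nestT(p)(P),M): cv2.circle(d,tuple(int(v) for v in q.round()),2,cl,1)
save("pics/w3o.png",cv2.resize(d[:210,20:380],None,fx=2.2,fy=2.2,interpolation=cv2.INTER_CUBIC))
# other cams: bar/nest later
E
```

```text
ped [ 242   66   67   65 2241] [275.91298527  97.89201249]
((275.97705078125, 97.83626556396484), (38.988948822021484, 58.43581771850586), 51.76617431640625)
pedfit [ 0.4629 -0.0396  0.2588] 0.10180360721442883
corners world [[ 0.4081 -0.1164  0.012 ]
 [ 0.3762 -0.0006  0.012 ]] predicted px [[294.2  29.4]
 [353.4 102.2]
 [249.7 182.5]]
```

View pics/w3o.png

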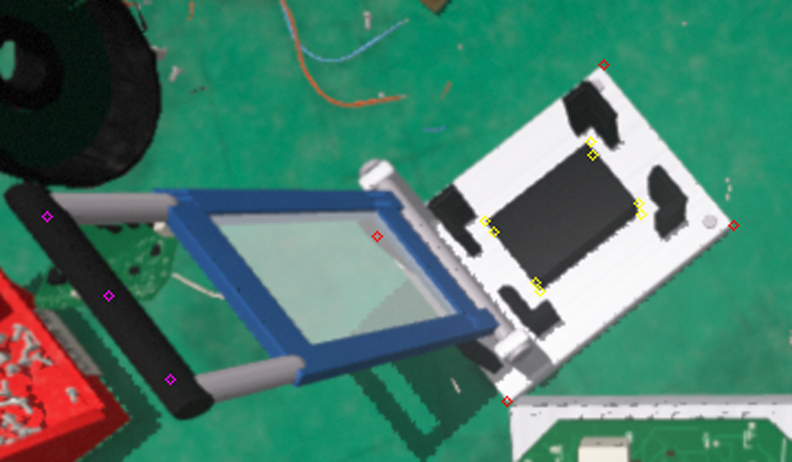

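Run:
```python
from h import *
T0=T_tool(); T1=pose(.463,-.040,.13,.262+np.pi/2); r=row(T1,10); print(r)
A=logm(np.linalg.inv(T0)@T1).real
for k in range(0,11,2): print((T0@expm(A*k/10))[:3,3].round(3))
```

```text
[ 0.0298 -0.0297  0.0296 -0.0054 -0.0112  0.0283]
[0.479 0.14  0.217]
[0.487 0.102 0.204]
[0.489 0.064 0.188]
[0.486 0.027 0.171]
[ 0.477 -0.008  0.152]
[ 0.463 -0.04   0.13 ]
```

Request:
drive_tool(increments=[[0.0298,-0.0297,0.0296,-0.0054,-0.0112,0.0283,0.6],[0.0298,-0.0297,0.0296,-0.0054,-0.0112,0.0283,0.6],[0.0298,-0.0297,0.0296,-0.0054,-0.0112,0.0283,0.6],[0.0298,-0.0297,0.0296,-0.0054,-0.0112,0.0283,0.6],[0.0298,-0.0297,0.0296,-0.0054,-0.0112,0.0283,0.6],[0.0298,-0.0297,0.0296,-0.0054,-0.0112,0.0283,0.6],[0.0298,-0.0297,0.0296,-0.0054,-0.0112,0.0283,0.6],[0.0298,-0.0297,0.0296,-0.0054,-0.0112,0.0283,0.6],[0.0298,-0.0297,0.0296,-0.0054,-0.0112,0.0283,0.6],[0.0298,-0.0297,0.0296,-0.0054,-0.0112,0.0283,0.6]])

```text
t: 8.4
position: [0.4629, -0.0409, 0.1297]
tcp_rot: [-0.406, 3.113, 0.001]
contact_force: [1.3, -0.9, -1.1]
opening: 0.748
grasp_force: 56.0
```

Request:
drive_tool(increments=[[0,0,0,0,0,0,0.6],[0,0,0,0,0,0,0.6],[0,0,0,0,0,0,0.6],[0,0,0,0,0,0,0.6],[0,0,0,0,0,0,0.6],[0,0,0,0,0,0,0.6],[0,0,0,0,0,0,0.6],[0,0,0,0,0,0,0.6],[0,0,0,0,0,0,0.6],[0,0,0,0,0,0,0.6]])

```text
t: 9.4
position: [0.4628, -0.0401, 0.1299]
tcp_rot: [-0.412, 3.114, 0.001]
contact_force: [-0.2, 0.0, -1.3]
opening: 0.754
grasp_force: 56.0
```

Run:
```python
from h import *
T=T_tool(); im=camera("wrist"); np.save("w4",im); np.save("T4",T); M=model("wrist",T); print(T.round(4))
p=[.463,-.04,.262]; d=im.copy()
for P,cl in(([[x,y,.012] for x in(-.076,) for y in(-.062,.062)],(255,0,0)),):
    q=proj(nestT(p)(P),M); print(q.round(1))
    for q in q: cv2.circle(d,tuple(int(v) for v in q.round()),3,cl,1)
for zz in (0.,.010):
    B=T[:3,3]+np.array([0,0,.002+zz])+np.array([[a*.045,b*.033,0] for a in(-1,1) for b in(-1,1)])@T[:3,:3].T
    for q in proj(B,M): cv2.circle(d,tuple(int(v) for v in q.round()),3,(255,255,0),1)
save("pics/w4.png",cv2.resize(d[0:360,140:500],(600,600),interpolation=cv2.INTER_CUBIC))
```

```text
[[-9.656e-01 -2.600e-01  5.000e-04  4.628e-01]
 [-2.600e-01  9.656e-01  5.000e-04 -4.010e-02]
 [-6.000e-04  4.000e-04 -1.000e+00  1.299e-01]
 [ 0.000e+00  0.000e+00  0.000e+00  1.000e+00]]
[[250.3 108.6]
 [395.5 108.5]]
```

View pics/w4.png

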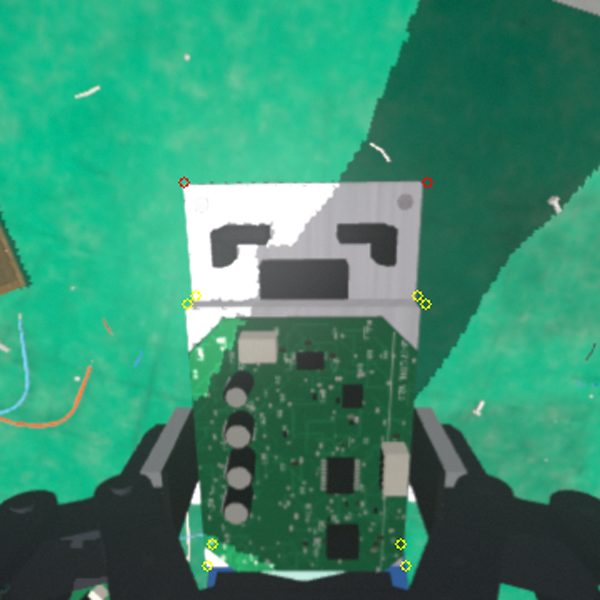

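The board and the nest line up in the crop: pedestal mid-column is 304 and board front-edge mid-column is 304. Lowering.

Request:
drive_tool(increments=[[0,0,0.03,0,0,0,0.6],[0,0,0.03,0,0,0,0.6],[0,0,0.03,0,0,0,0.6],[0,0,0.03,0,0,0,0.6],[0,0,0.03,0,0,0,0.6],[0,0,0.025,0,0,0,0.6],[0,0,0.02,0,0,0,0.6],[0,0,0.01,0,0,0,0.6],[0,0,0.01,0,0,0,0.6],[0,0,0,0,0,0,0.6]])

```text
t: 10.45
position: [0.4628, -0.04, 0.0437]
tcp_rot: [-0.412, 3.114, 0.001]
contact_force: [0.4, -0.5, -1.0]
opening: 0.75
grasp_force: 56.0
```

Request:
drive_tool(increments=[[0,0,0.007,0,0,0,0.6],[0,0,0.007,0,0,0,0.6],[0,0,0.007,0,0,0,0.6],[0,0,0.007,0,0,0,0.6],[0,0,0.005,0,0,0,0.6],[0,0,0.004,0,0,0,0.6],[0,0,0,0,0,0,0.6],[0,0,0,0,0,0,0.6],[0,0,0,0,0,0,0.6],[0,0,0,0,0,0,0.6]])

```text
t: 11.45
position: [0.463, -0.0401, 0.0292]
tcp_rot: [-0.412, 3.114, 0.001]
contact_force: [0.2, -0.1, -2.1]
opening: 0.752
grasp_force: 56.0
```

Request:
drive_tool(increments=[[0,0,0.003,0,0,0,0.6],[0,0,0.003,0,0,0,0.6],[0,0,0.002,0,0,0,0.6],[0,0,0.002,0,0,0,0.6],[0,0,0,0,0,0,0.6],[0,0,0,0,0,0,0.6],[0,0,0,0,0,0,0.6],[0,0,0,0,0,0,0.6],[0,0,0,0,0,0,0.6],[0,0,0,0,0,0,0.6]])

```text
t: 12.45
position: [0.4629, -0.04, 0.0258]
tcp_rot: [-0.412, 3.114, 0.0]
contact_force: [-4.4, 1.4, 13.8]
opening: 0.749
grasp_force: 57.6
```

Contact came at the expected seat height. Releasing and rising.

Request:
drive_tool(increments=[[0,0,0,0,0,0,1],[0,0,0,0,0,0,1],[0,0,0,0,0,0,1],[0,0,0,0,0,0,1],[0,0,0,0,0,0,1],[0,0,-0.02,0,0,0,1],[0,0,-0.04,0,0,0,1],[0,0,-0.08,0,0,0,1],[0,0,-0.1,0,0,0,1],[0,0,-0.1,0,0,0,1]])

```text
t: 13.45
position: [0.4623, -0.04, 0.163]
tcp_rot: [-0.412, 3.114, 0.001]
contact_force: [0.5, -0.9, -0.6]
opening: 0.997
grasp_force: 0.0
```

Run:
```python
from h import *
T=T_tool(); im=camera("wrist"); np.save("w5",im); np.save("T5",T); M=model("wrist",T); print(T[:3,3].round(4),sense()["t"])
d=im.copy(); p=[.463,-.04,.262]
for zz in (.028,.038):
    for q in proj(nestT(p)([[a*.045,b*.033,zz] for a in(-1,1) for b in(-1,1)]),M): cv2.circle(d,tuple(int(v) for v in q.round()),3,(255,255,0),1)
save("pics/w5.png",cv2.resize(d[0:360,140:500],(600,600),interpolation=cv2.INTER_CUBIC))
```

```text
[ 0.4623 -0.04    0.163 ] 13.5
```

View pics/w5.png

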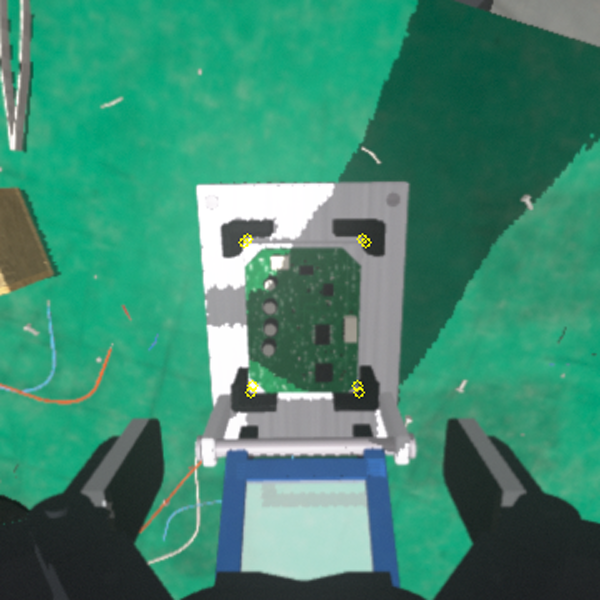

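The crop shows the board lying square between all four corner guides (centre about (303,318)), with the hinge at row 452. Next I work out the bar approach and check clearance to the hanging screwdriver.

Run:
```python
from h import *
# orange screwdriver triangulation: lowest and centroid pixels in both fixed cameras
L=[]
for n in("scene","side"):
    hsv=cv2.cvtColor(np.load(n+".npy"),cv2.COLOR_RGB2HSV); m=cv2.inRange(hsv,(12,140,120),(24,255,255)); m[:, :300]=0
    k,l,st,ce=cv2.connectedComponentsWithStats(m); i=1+st[1:,4].argmax(); ys,xs=np.nonzero(l==i); print(n,st[i],ce[i])
    L.append((model(n),[(xs[ys==ys.max()].mean(),ys.max()),ce[i],(xs[ys==ys.min()].mean(),ys.min())]))
for j in range(3):
    A=[];b=[]
    for M,pts in L:
        a0,a1=unproj([pts[j]],0,M)[0],unproj([pts[j]],.3,M)[0]; d=(a1-a0)/np.linalg.norm(a1-a0); P=np.eye(3)-np.outer(d,d); A.append(P); b.append(P@a0)
    print("orange",np.linalg.solve(sum(A),sum(b)).round(3))
g=nestT([.463,-.04,.262])([[.066+.142*np.cos(np.pi-2.2)-.0015,0,.064+.142*np.sin(2.2)-.019]])[0]; print("bar tcp",g.round(4))
T0=T_tool(); T1=pose(g[0],g[1],.26,.262); T0[2,3]+=.08; print(row(T1,11,T0))
A=logm(np.linalg.inv(T0)@T1).real
for k in range(0,12,2): print((T0@expm(A*k/11))[:3,3].round(3))
```

```text
scene [ 423  156   40   85 1950] [439.63076923 194.17794872]
side [ 489  177   48  110 2073] [513.08055958 227.73323685]
orange [ 2.628  1.684 -2.091]
orange [ 2.989  2.035 -1.782]
orange [ 2.703  1.794 -1.075]
bar tcp [ 0.606  -0.0016  0.1598]
[-0.0276  0.0243 -0.0024  0.0001  0.0003  0.0455]
[ 0.466 -0.041  0.249]
[ 0.484 -0.017  0.251]
[ 0.507 -0.     0.253]
[0.535 0.01  0.255]
[0.564 0.011 0.257]
[0.593 0.005 0.259]
```

Run:
```python
from h import *
a=np.load("scene.npy")[80:380,300:500]; b=np.load("side.npy")[80:380,345:545]
save("pics/two.png",cv2.resize(np.hstack([a,b]),(800,600),interpolation=cv2.INTER_CUBIC))
```

```text
(no output)
```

View pics/two.png

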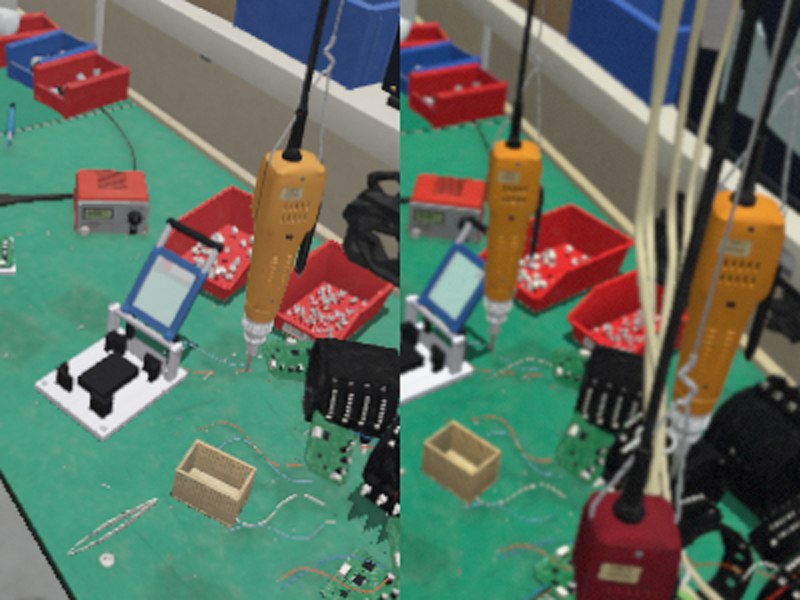

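The left half (scene) shows the nearer screwdriver's top at (292,152) and tip at (248,370). In the right half (side) they are at (515,145) and (492,348). The orange tool lower right in the side view is a different one, so I triangulate with the matched points.

Run:
```python
from h import *
for a,b in(((446,156),(402.5,152.5)),((424,265),(391,254)),((431,231),(394.5,222))):
    A=[];B=[]
    for n,u in(("scene",a),("side",b)):
        M=model(n); a0,a1=unproj([u],0,M)[0],unproj([u],.3,M)[0]; d=(a1-a0)/np.linalg.norm(a1-a0); P=np.eye(3)-np.outer(d,d); A.append(P); B.append(P@a0)
    print(np.linalg.solve(sum(A),sum(B)).round(3))
```

```text
[ 0.518 -0.215  0.431]
[ 0.514 -0.227  0.177]
[ 0.515 -0.222  0.265]
```

Request:
drive_tool(increments=[[0,0,-0.1,0,0,0,1],[0,0,-0.1,0,0,0,1],[-0.0276,0.0243,-0.0024,0,0,0.0455,1],[-0.0276,0.0243,-0.0024,0,0,0.0455,1],[-0.0276,0.0243,-0.0024,0,0,0.0455,1],[-0.0276,0.0243,-0.0024,0,0,0.0455,1],[-0.0276,0.0243,-0.0024,0,0,0.0455,1],[-0.0276,0.0243,-0.0024,0,0,0.0455,1],[-0.0276,0.0243,-0.0024,0,0,0.0455,1],[-0.0276,0.0243,-0.0024,0,0,0.0455,1]])

```text
t: 14.5
position: [0.5618, 0.0122, 0.2494]
tcp_rot: [1.346, 2.838, 0.001]
contact_force: [0.1, 0.0, -0.1]
opening: 0.998
grasp_force: 0.0
```

Request:
drive_tool(increments=[[-0.0276,0.0243,-0.0024,0,0,0.0455,1],[-0.0276,0.0243,-0.0024,0,0,0.0455,1],[-0.0276,0.0243,-0.0024,0,0,0.0455,1],[0,0,0,0,0,0,1],[0,0,0,0,0,0,1],[0,0,0,0,0,0,1],[0,0,0,0,0,0,1],[0,0,0,0,0,0,1],[0,0,0,0,0,0,1],[0,0,0,0,0,0,1]])

```text
t: 15.5
position: [0.6032, -0.0011, 0.2518]
tcp_rot: [1.912, 2.492, 0.001]
contact_force: [0.6, -0.4, 0.1]
opening: 0.997
grasp_force: 0.0
```

Run:
```python
from h import *
T=T_tool(); im=camera("wrist"); np.save("w6",im); M=model("wrist",T); print(T.round(4))
bar=nestT([.463,-.04,.262])([[.066+.142*np.cos(np.pi-2.2),y,.064+.142*np.sin(2.2)] for y in(-.054,0,.054)]); q=proj(bar,M); print("bar predicted px",q.round(1))
dark=(im.max(2)<70)
# dark run lengths on rows across the bar (bar runs along image rows = tool x)
for v in range(40,260,20):
    xs=np.nonzero(dark[v,200:440])[0]+200
    if len(xs):
        r=np.split(xs,np.nonzero(np.diff(xs)>1)[0]+1); print(v,[(a[0],a[-1]) for a in r if len(a)>5])
for r in regions_of("wrist","flap_bar")[:2]: print(r["score"],r["pixel"],r["mask"].sum())
print(row(pose(.606,-.0016,.1598,.262),10))
```

```text
[[-2.590e-01  9.659e-01  6.000e-04  6.032e-01]
 [ 9.659e-01  2.590e-01  5.000e-04 -1.100e-03]
 [ 3.000e-04  7.000e-04 -1.000e+00  2.518e-01]
 [ 0.000e+00  0.000e+00  0.000e+00  1.000e+00]]
bar predicted px [[328.2 269.4]
 [328.5 209. ]
 [328.9 139.5]]
140 [(np.int64(236), np.int64(246))]
160 [(np.int64(322), np.int64(336))]
180 [(np.int64(322), np.int64(336))]
200 [(np.int64(323), np.int64(335))]
220 [(np.int64(323), np.int64(335))]
240 [(np.int64(323), np.int64(335))]
0.57 [185.4, 292.4] 6961
[-0.0003  0.0006  0.023   0.     -0.     -0.    ]
```

The bar shows at column 329 against 328.5 predicted. Descending and gripping.

Request:
drive_tool(increments=[[-0.0003,0.0006,0.025,0,0,0,1],[-0.0003,0.0006,0.025,0,0,0,1],[-0.0003,0.0006,0.025,0,0,0,1],[-0.0003,0.0006,0.025,0,0,0,1],[-0.0003,0.0006,0.025,0,0,0,1],[-0.0003,0.0006,0.025,0,0,0,1],[-0.0003,0.0006,0.025,0,0,0,1],[-0.0003,0.0006,0.025,0,0,0,1],[-0.0003,0.0006,0.02,0,0,0,1],[-0.0003,0.0006,0.01,0,0,0,1]])

```text
t: 16.6
position: [0.6056, -0.0017, 0.1587]
tcp_rot: [-1.912, -2.492, -0.0]
contact_force: [0.3, -0.1, -0.0]
opening: 0.999
grasp_force: 0.0
```

Request:
drive_tool(increments=[[0,0,0,0,0,0,0],[0,0,0,0,0,0,0],[0,0,0,0,0,0,0],[0,0,0,0,0,0,0],[0,0,0,0,0,0,0],[0,0,0,0,0,0,0],[0,0,0,0,0,0,0],[0,0,0,0,0,0,0],[0,0,0,0,0,0,0],[0,0,0,0,0,0,0]], squeeze=35)

```text
t: 17.6
position: [0.6064, -0.0017, 0.1601]
tcp_rot: [1.912, 2.491, 0.002]
contact_force: [3.2, 1.3, 4.5]
opening: 0.123
grasp_force: 34.3
```

Gripped. First half of the swing, along the bar's arc.

Request:
drive_tool(increments=[[0,-0.0049,-0.0035,0,0,0,0],[0,-0.0103,-0.0068,0,0,0,0],[0,-0.0106,-0.0065,0,0,0,0],[0,-0.0108,-0.0061,0,0,0,0],[0,-0.011,-0.0057,0,0,0,0],[0,-0.0112,-0.0053,0,0,0,0],[0,-0.0114,-0.005,0,0,0,0],[0,-0.0115,-0.0046,0,0,0,0],[0,-0.0117,-0.0041,0,0,0,0],[0,-0.0118,-0.0037,0,0,0,0]], squeeze=40)

```text
t: 18.6
position: [0.5654, -0.0132, 0.181]
tcp_rot: [1.912, 2.49, 0.001]
contact_force: [5.0, -1.0, 4.9]
opening: 0.121
grasp_force: 40.3
```

```bash
cat > n.py <<'E'
from h import *
s=sense(); p=s["position"]; d=p[:2]-[.463,-.04]; c,sn=np.cos(.262),np.sin(.262)
x=c*d[0]+sn*d[1]-.066; z=p[2]+.019-.064; print("x,y,z,radius,lean",x,-sn*d[0]+c*d[1],z,np.hypot(x,z),np.degrees(np.arctan2(x,z)),s["contact_force"],s["opening"],s["grasp_force"],s["t"])
E
python3 n.py
```

```text
x,y,z,radius,lean 0.039862758978444754 -0.0006352661186294281 0.13604973601352138 0.141769426262232 16.330656767966932 [ 4.97854156 -0.96614804  4.90512833] 0.12075753847801138 40.29262125492096 18.6
```

Request:
drive_tool(increments=[[0,-0.012,-0.0033,0,0,0,0],[0,-0.0121,-0.0029,0,0,0,0],[0,-0.0122,-0.0024,0,0,0,0],[0,-0.0122,-0.002,0,0,0,0],[0,-0.0123,-0.0016,0,0,0,0],[0,-0.0123,-0.0011,0,0,0,0],[0,-0.0093,-0.0006,0,0,0,0],[0,-0.008,-0.0003,0,0,0,0],[0,-0.0062,-0.0001,0,0,0,0],[0,0,0,0,0,0,0]])

```text
t: 19.6
position: [0.5273, -0.0235, 0.1861]
tcp_rot: [1.913, 2.491, -0.001]
contact_force: [2.8, -4.7, 3.4]
opening: 0.125
grasp_force: 40.7
```

```bash
python3 n.py
python3 - <<'E'
from h import *
# independent check: blue frame + bar seen by fixed cams vs the upright model
for n in("scene","side"):
    im=camera(n); np.save(n+"_u",im); M=model(n)
    for r in regions_of(n,"flap")[:2]:
        print(n,round(r["score"],2),r["pixel"],r["mask"].sum())
    hsv=cv2.cvtColor(im,cv2.COLOR_RGB2HSV); m=cv2.inRange(hsv,(105,120,60),(122,255,255)); m[:,:340]=0;m[:,430:]=0;m[:180]=0;m[290:]=0
    k,l,st,ce=cv2.connectedComponentsWithStats(m); print("blue",st[1:][st[1:,4]>25].tolist())
    for a in(-4,0,4):
        t=np.radians(a); P=[[.066+r*np.sin(t)+e*np.cos(t),y,.064+r*np.cos(t)-e*np.sin(t)] for r in(.020,.108) for y in(-.054,.054) for e in(-.004,.004)]
        q=proj(nestT([.463,-.04,.262])(P),M); print(a,"bbox",q.min(0).round(1),q.max(0).round(1))
E
```

```text
x,y,z,radius,lean 0.00042110813212437037 -0.0007400623946408787 0.1410777720441973 0.14107840053322634 0.17102373167704268 [ 2.83866405 -4.67547016  3.44007119] 0.12461121406934059 40.72900414466858 19.6
scene 0.68 [227.5, 373.2] 1147
scene 0.46 [256.3, 366.0] 3154
blue [[360, 207, 29, 44, 319]]
-4 bbox [356.3 204.1] [391.6 251. ]
0 bbox [356.6 203. ] [393.6 250.6]
4 bbox [357.  202.1] [395.5 250.3]
side 0.86 [220.9, 364.5] 800
blue [[355, 202, 16, 14, 66], [353, 216, 22, 31, 124]]
-4 bbox [348.8 198.5] [375.4 245.9]
0 bbox [349.4 197.8] [377.7 245.7]
4 bbox [349.8 197.2] [380.1 245.4]
```

The lean is 0.2° and both fixed cameras agree with the upright model. I hold for a second, recheck, then hand in.

Request:
drive_tool(increments=[[0,0,0,0,0,0,0],[0,0,0,0,0,0,0],[0,0,0,0,0,0,0],[0,0,0,0,0,0,0],[0,0,0,0,0,0,0],[0,0,0,0,0,0,0],[0,0,0,0,0,0,0],[0,0,0,0,0,0,0],[0,0,0,0,0,0,0],[0,0,0,0,0,0,0]])

```text
t: 20.8
position: [0.5276, -0.0235, 0.1861]
tcp_rot: [1.913, 2.491, -0.001]
contact_force: [3.0, -5.0, 4.5]
opening: 0.128
grasp_force: 40.8
```

```bash
python3 n.py
python3 - <<'E'
from h import *
T=T_tool(); im=camera("wrist"); M=model("wrist",T); np.save("w7",im)
hsv=cv2.cvtColor(im,cv2.COLOR_RGB2HSV); m=cv2.inRange(hsv,(105,120,50),(122,255,255))
for v in range(60,300,15):
    xs=np.nonzero(m[v,220:420])[0]+220
    if len(xs)>3: print(v,xs.min(),xs.max())
for a in(-3,0,3):
    t=np.radians(a); print(a,proj(nestT([.463,-.04,.262])([[.066+r*np.sin(t)+e*np.cos(t),.054,.064+r*np.cos(t)-e*np.sin(t)] for r in(.02,.06,.108) for e in(-.004,.004)]),M).round(0).tolist())
E
```

```text
x,y,z,radius,lean 0.0006561322561793453 -0.0007587983580450292 0.14107182968207715 0.1410733555260758 0.2664836636151438 [ 2.97073679 -5.04307586  4.45616526] 0.1278129100851031 40.76902985572815 20.8
150 319 326
165 316 326
-3 [[316.0, 133.0], [326.0, 133.0], [312.0, 138.0], [324.0, 138.0], [305.0, 148.0], [320.0, 148.0]]
0 [[317.0, 133.0], [327.0, 133.0], [317.0, 138.0], [328.0, 138.0], [315.0, 148.0], [330.0, 148.0]]
3 [[319.0, 133.0], [328.0, 133.0], [321.0, 138.0], [333.0, 138.0], [326.0, 148.0], [341.0, 148.0]]
```

```bash
python3 -c "
from workcell import *
print(job_done())"
```

```text
the job is handed in; nothing more can be done
None
```

The board is seated square in the nest pocket and released, and I handed the job in at about 21 s with the gripper still holding the flap's bar, plumb to within about half a degree by my measurements.

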